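Check a closed filter pot with its gauge rod

TASK

A fresh cartridge has been loaded into the blue filter pot: swing its lid fully shut, then take the red-handled gauge rod from its wooden rest and push it into the pot's slanting guide tube until the brass collar stops against the mouth of the tube. Draw it right out again and show the tip for reading: finish with the rod still held in the gripper, level and still, its tip about ten centimetres above the white reading plate. Leave the loupe, the brass knop and the drip cup near the work where they stand.

Things in the scene. Friction and masses are not known exactly. Their poses are not given: they have to be found in the camera images.
- pot: blue filter pot, a fixed box 110 (x) x 120 (y) x 90 mm high; origin under its centre, z up. Its guide tube comes out of the +y side, its lid is hinged along x on the -y rim. It stands firm on the table.
- pot_lid (a joint): lid of the pot, rad: 0 shut, grows as it swings up and over toward the pot's -y side (about 1.6 is upright, stop at 1.9). The hinge is stiff (about 0.2 N m): the lid stays where it is left and must be pushed all the way down.
- pot_hinge (a point): middle of the lid's hinge line, on the pot (pot's frame: 0, -60, 90 mm); its axes are the pot's. The lid turns about the pot's x axis through this point. The lid is a plate 116 mm (x) by 124 mm, 1 to 7 mm above the hinge line when shut, with a 14 mm long, 40 mm wide steel tab beyond its free edge.
- lid_edge (a point): middle of the lid's outer (upper) face at its free edge, 120 mm from the hinge; its y axis points from the hinge to the free edge, its z axis out of the outer face.
- guide_tube: steel guide tube fixed to the pot; origin at the centre of its mouth, 95 mm above the table; z axis along the tube, out of the mouth, 35 degrees above the horizontal, away from the pot's +y side. Bore 14 mm across, widening over the last 12 mm to 24.6 mm at the mouth; rim 33 mm across outside. The rod goes in along -z; only the collar on the rim stops it.
- gauge_rod: gauge rod, about 100 g, level on its rest, tip toward the robot's right; origin at the centre of the collar's stop face, x axis along the shaft to the tip, z up in the rest. Steel shaft 10 mm thick, 130 mm long, tapered tip with black rings; brass collar 33 mm across (x from -8 to 0 mm); red square handle 16 x 16 mm (x from -98 to -8 mm).
- rod_tip (a point): end of the shaft, 130 mm from the collar's stop face (rod's frame: 130, 0, 0 mm)
- rod_grip (a point): good place to grip the red handle (rod's frame: -52, 0, 0 mm), 60 mm above the table in the rest, free on both sides; at the rest grip from above across the rod
- rod_rest: fixed wooden rest, base 230 (x) x 50 x 12 mm, x along the rod toward its tip; slotted posts 12 mm thick at x = 85 mm (under the shaft) and x = -89 mm (under the handle's end), 36 mm wide, tops 68 mm above the table, open upward. The rod is lifted straight up out of them.
- plate: white reading plate with black graduations, fixed flat on the table, 80 (x) x 110 (y) x 8 mm; origin under its centre
- stem_left (a point): point on the axis of the nearer brass candelabrum, 300 mm above the table, fixed and solid: 60 mm across below this height, 120 mm across from here to 520 mm, a wide foot at the table. Keep arm and gripper clear of it, swing past on the robot's side.
- stem_right (a point): the same point on the second, farther candelabrum
- loupe_b: black loupe, 38 mm across, 31 mm high, loose; origin under its centre; leave alone
- knop_b: small brass knop, 36 mm across, 49 mm high, loose; origin under its centre; leave alone
- cup_b: small brass drip cup, 47 mm across, 44 mm high, loose; origin under its centre; leave alone

How it is judged:
On the way, in this order (a step that is already met when the one before it is completed fails the run):
1. the lid is shut (value of joint pot_lid below 0.06 rad), for 0.2 s.
2. with the lid shut, the held rod is in the guide tube with its collar against the mouth (value of joint pot_lid below 0.06 rad and contact force between the fingers and gauge_rod above 1 N and z of gauge_rod in the frame of guide_tube below 0.004 m and distance between gauge_rod and guide_tube below 0.008 m and angle between the x axis of gauge_rod and the z axis of guide_tube, either way round below 0.12 rad and contact force between gauge_rod and pot above 0.3 N), for 0.1 s.
3. the held rod is drawn right out of the tube (value of joint pot_lid below 0.06 rad and contact force between the fingers and gauge_rod above 1 N and z of rod_tip in the frame of guide_tube above 0.01 m), for 0.1 s.
At the end, for the whole second after the job is handed in: The lid is shut (below 0.06 rad); the rod is gripped by the fingers and carried by nothing else, level within 0.15 rad (8.6 degrees), at rest (below 3 cm/s), with its tip above the reading plate (within 5 mm of its edges) and 6 to 18 cm above the table (value of joint pot_lid below 0.06 rad and contact force between the fingers and gauge_rod above 1 N and angle between gauge_rod's own x axis and vertical between 1.4208 and 1.7208 rad and x of rod_tip in the frame of plate between -0.045 and 0.045 m and y of rod_tip in the frame of plate between -0.06 and 0.06 m and height (world z) of rod_tip between 0.06 and 0.18 m and linear speed of gauge_rod below 0.03 m/s and contact force between gauge_rod and pot below 0.1 N and contact force between gauge_rod and rod_rest below 0.1 N and contact force between gauge_rod and plate below 0.1 N); the arm keeps its last pose, push and grip.
It fails at once if the loupe is pushed away or knocked over (distance of loupe_b from where it was at the start of the episode above 0.03 m or angle between loupe_b's own z axis and vertical above 0.6 rad).
It fails at once if the brass knop is pushed away or knocked over (distance of knop_b from where it was at the start of the episode above 0.03 m or angle between knop_b's own z axis and vertical above 0.6 rad).
It fails at once if the drip cup is pushed away or knocked over (distance of cup_b from where it was at the start of the episode above 0.03 m or angle between cup_b's own z axis and vertical above 0.6 rad).
It also fails if it takes over 72 s, if anything falls off the work surface, if the arm or the gripper's body presses on something with over 40 N, if the wrist force passes 120 N, or if a joint passes its speed limit or range.

ROBOT

A 7-joint arm with a two-finger parallel gripper is mounted at the origin on a cart in front of the work surface, level with it; the furniture and walls round the work are solid. World frame = base frame: x ahead of the robot, y to its left, z up, the work surface at z = 0. Lengths are in m, angles in rad, forces in N, time in s.
With the tool pointing down it reaches from about 0.425 to 0.875 m from the base axis. Payload 4.7 kg.
Tool frame: the origin (TCP) lies at the very end of the fingers, on their centre line; the grasp point (between the pads) lies 19 mm behind it; z points along the fingers, y is the line along which they close (so a half turn about z gives the same grasp; the last joint's range is limited). The gripper opens to 87 mm and grips with 3 to 60 N. Pads are 19 mm wide; open, the fingers measure 117 mm over their backs; the gripper's body (75 mm by 190 mm) begins 51 mm behind the grasp point.
Start: joints at [-1.135, 0.321, -0.07, 1.45, 0.023, 1.371, -0.057], TCP at [0.266, 0.593, 0.223] pointing down, gripper open.
Joint ranges: [-2.86, 2.86], [-0.3, 2.09], [-1.38, 1.24], [0.06, 2.45], [-1.56, 4.7], [0.09, 2.05], [-2.69, 2.69]. Speed limits (rad/s): [2.57, 2.57, 3.14, 3.14, 3.14, 3.14, 3.14].

INTERFACE

Orientations are given as a rotation vector (axis times angle).
In Python, from bench import ctrl, get_image, job gives the robot as it stands.
- The arm moves only by the shell command python3 -m crank 'ROWS' [FORCE]. ROWS is JSON, a list that holds one entry, the list of rows, each a list of 5 numbers: the shift along the tool's x, y, z in mm, then the turn about the tool's z in rad, then the closure, from -1 (fully open) to 1 (shut), so that 0 is half open. A call has 1 to 10 rows; each row shifts and turns the commanded pose from where the row before left it, along the tool's axes as they then stand; what a row does not reach is not made up. A row lasts 1/12 s, in which the tool goes at most 41.7 mm and 7.16 degrees, less where a joint would pass 70% of its speed; a pose out of reach is approached as far as the arm can. A call with a gripper value outside its range is refused whole. The fingers move at their own pace and stop on an object; FORCE is the grip in N (left out, the last holds). Time passes only in rows, so rows that do not move let the fingers close. It gives the time, the measured TCP pose, the force, the opening and the grip force at its end, in the units of the state.
- ctrl.get_state(): the state, without advancing time (a new reading comes with each control period).
- get_image(name): name is "scene" or "top"; returns a dict with "pixels" (480x640x3 uint8, red, green, blue), "fx", "fy", "cx", "cy" (pixels), "k1" (the pictures are not rectified: a ray, as slopes to the right and down, at radius r is drawn at 1 + k1 r^2 times it, then the intrinsics apply), "T" (4x4, takes a point from camera to world coordinates). Camera axes: x right, y down, z forward; pixel columns grow to the right and rows downward; lengths in m; the calibration is good to about 2 mm. A picture is of the moment at which its call begins. There is no depth.
- job.close_job(): hands the job in; it is judged then, once.
The state is a dict: "time": time; "joint_positions": joint angles; "qd": joint speeds; "joint_torque": joint torques, N m; "position": TCP position; "tool_rot": TCP orientation; "ft_force": force on the tool from outside, world axes, zero at the start; "torque": the same for the moment, N m; "grip_width": opening from 0.0 (shut) to 1.0 (fully open); "grip_force": force on a finger pad.
Only numpy, scipy, OpenCV 4.12 (cv2) and the standard library are available. Lean on these libraries where they do the work, as an engineer would, in place of code of your own. Each camera call takes 0.05 s, during which the arm holds its last target. There are 200 camera calls.

## Working session

There is one attempt and no reset: what is moved stays moved. The work goes in short steps, Python scripts to look and compute and a shell command to move; the robot and the scene stay as the last step left them, time stands still between calls to the robot, and variables do not carry over. Pictures are saved under pics/ and viewed, at most 13 in all, crops included, and the job is handed in when it is done.

```bash
ls; mkdir -p pics
python3 - <<'E'
from bench import ctrl,get_image,job
import cv2,pickle
s=ctrl.get_state();print(s)
for n in("scene","top"):
    d=get_image(n);pickle.dump(d,open(f"pics/{n}0.pkl","wb"))
    cv2.imwrite(f"pics/{n}0.png",d["pixels"][:,:,::-1])
    print(n,d["fx"],d["fy"],d["cx"],d["cy"],d["k1"],d["T"])
E
```

```text
pics
{'time': 0.0, 'joint_positions': array([-1.13487238,  0.32182154, -0.07011569,  1.45167208,  0.02261447,
        1.37077684, -0.05687799]), 'qd': array([ 6.39924129e-04, -2.54553575e-05,  2.77073452e-04,  2.19368575e-03,
        1.27252435e-03, -5.56539427e-04,  9.99599311e-04]), 'joint_torque': array([ 3.20404524e-04, -4.91291428e+01, -4.03539296e-01, -3.12532961e+01,
       -6.38788682e-02,  4.38849139e-02,  1.99446226e-04]), 'position': array([0.2659352 , 0.59251054, 0.22146416]), 'tool_rot': array([-6.57505511e-01, -3.07171356e+00,  2.93210078e-03]), 'ft_force': array([-0.40317953, -0.12153197, -0.29759952]), 'torque': array([0.04256887, 0.04977764, 0.01024266]), 'grip_force': 0.0, 'grip_width': 0.9974887725107189}
scene 580.8669836935618 580.8669836935618 322.0608906481053 238.15399340309554 -0.15680743901906735 [[-0.89500169 -0.32165747  0.30904441  0.21824089]
 [-0.44579455  0.66902246 -0.59470679  0.75238683]
 [-0.01546577 -0.67003389 -0.74216938  1.10857768]
 [ 0.          0.          0.          1.        ]]
top 617.1881797971325 617.1881797971325 322.3051891605413 233.8271355334495 -0.19453915194342022 [[ 2.36660799e-02 -9.83786003e-01  1.77778001e-01  3.09438163e-01]
 [-9.99719542e-01 -2.34432317e-02  3.35429191e-03  1.86615884e-02]
 [ 8.67785453e-04 -1.77807525e-01 -9.84064902e-01  1.67775248e+00]
 [ 0.00000000e+00  0.00000000e+00  0.00000000e+00  1.00000000e+00]]
```

View pics/scene0.png

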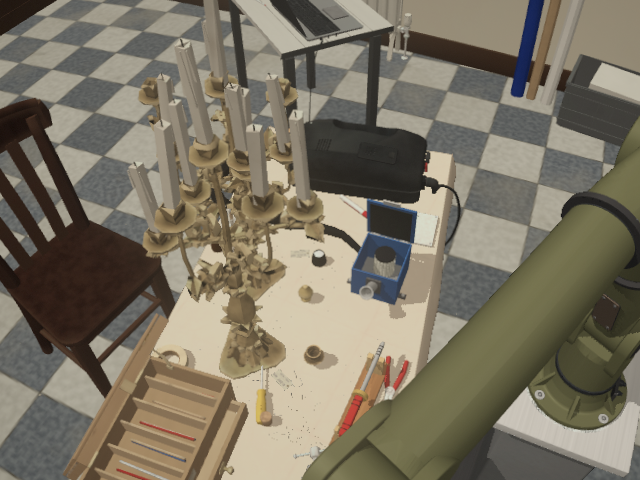

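View pics/top0.png

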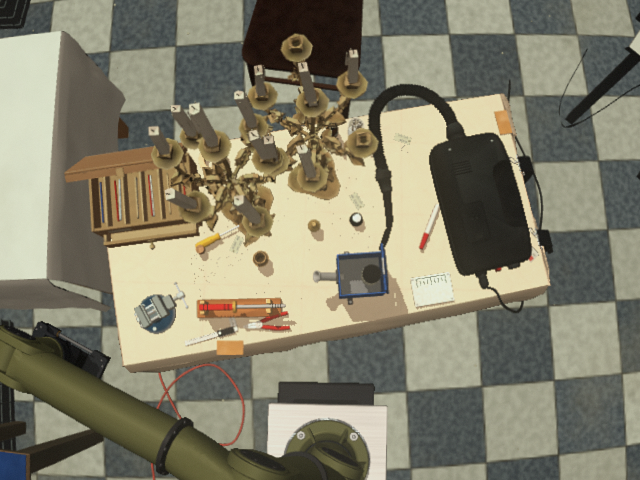

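The scene view shows the pot at (382,265) with its lid up, the tube mouth at (366,291), the rod at (362,395), and the loupe, knop and cup at (319,258), (306,293) and (313,354). The top view shows the pot at (362,274), the tube mouth at (318,276), the rest at (240,307) and the plate at (432,290).

Run:
```python
import cv2
a=cv2.imread("pics/top0.png");s=cv2.imread("pics/scene0.png")
cv2.imwrite("pics/c1.png",cv2.resize(a[200:350,185:465],(784,420),interpolation=cv2.INTER_CUBIC))  # x2.8
cv2.imwrite("pics/c2.png",cv2.resize(s[190:310,280:440],(800,600),interpolation=cv2.INTER_CUBIC)) # x5
```

```text
(no output)
```

View pics/c1.png

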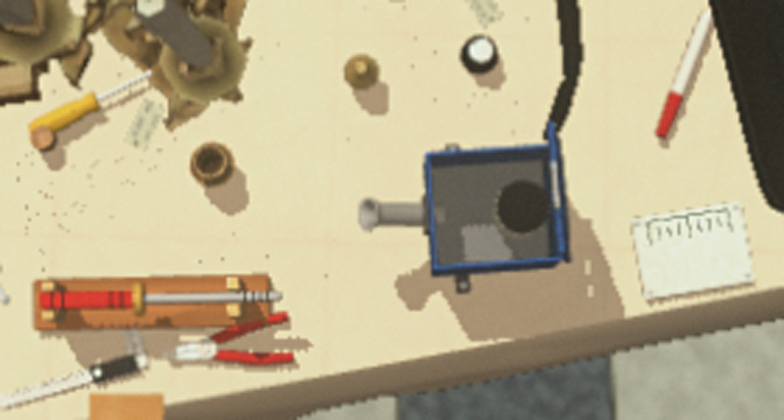

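View pics/c2.png

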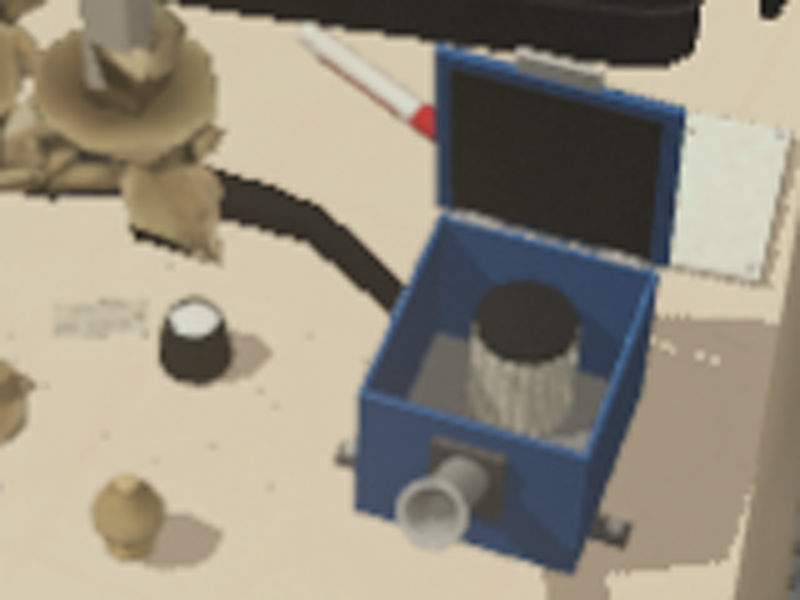

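c1 shows the pot rim corners at (428,154), (435,272), (550,147) and (558,262), the tube mouth at (369,214), the rod from (40,300) to (283,296) with its collar at (138,298), and the plate corners. c2 shows the tube mouth at (435,510) and the lid's free edge from (437,45) to (685,108).

```bash
cat > h.py <<'E'
import numpy as np,cv2,pickle
def ray(d,uv):
    K=np.array([[d["fx"],0,d["cx"]],[0,d["fy"],d["cy"]],[0,0,1]])
    p=cv2.undistortPointsIter if 0 else cv2.undistortPoints
    q=p(np.array([[uv]],float),K,np.array([d["k1"],0,0,0,0]))[0,0]
    T=np.array(d["T"]);r=T[:3,:3]@[q[0],q[1],1];return T[:3,3],r/np.linalg.norm(r)
def plane(d,uv,z):
    o,r=ray(d,uv);return o+r*(z-o[2])/r[2]
def cross(d1,u1,d2,u2):
    o1,a=ray(d1,u1);o2,b=ray(d2,u2)
    s=np.linalg.lstsq(np.c_[a,-b],o2-o1,rcond=None)[0]
    p,q=o1+a*s[0],o2+b*s[1];return (p+q)/2,np.linalg.norm(p-q)
def proj(d,P):
    T=np.linalg.inv(np.array(d["T"]));c=T[:3,:3]@P+T[:3,3];x=c[:2]/c[2];x=x*(1+d["k1"]*(x@x))
    return x*d["fx"]+[d["cx"],d["cy"]]
E
python3 - <<'E'
from h import *
np.set_printoptions(precision=4,suppress=True)
t,s=[pickle.load(open(f"pics/{n}0.pkl","rb")) for n in("top","scene")]
A=lambda u,v:(185+u/2.8-.32,200+v/2.8-.32); B=lambda u,v:(280+u/5-.4,190+v/5-.4)
print("rim top",*[plane(t,A(*p),.09) for p in[(428,154),(435,272),(558,262),(550,147)]])
print("rim sc",*[plane(s,B(*p),.09) for p in[(362,390),(587,457),(655,268),(445,213)]])
print("mouth",cross(t,A(369,213),s,B(434,510)),plane(t,A(369,213),.095))
print("lidtop",cross(t,A(553,125),s,B(437,45)),cross(t,A(567,260),s,B(685,108)))
for n,p,z in[("loupe",(480,55),.03),("knop",(361,68),.045),("cup",(211,163),.044),("p1",(633,220),.008),("p2",(743,203),.008),("p3",(753,285),.008),("p4",(648,300),.008)]:print(n,plane(t,A(*p),z))
hsv=cv2.cvtColor(t["pixels"],cv2.COLOR_RGB2HSV)
m=((hsv[...,0]<4)|(hsv[...,0]>176))&(hsv[...,1]>170)&(hsv[...,2]>100);m=m.astype(np.uint8);m[:,:195]=0;m[:295]=0;m[316:]=0;m[:,236:]=0
ys,xs=np.nonzero(m);print("red",xs.min(),xs.max(),ys.min(),ys.max());c=np.array([xs.mean(),ys.mean()])
print("handle ctr",plane(t,c,.065))
for n,p in[("hend",(40,300)),("collar",(138,298)),("tip",(283,296))]:print(n,plane(t,A(*p),.06))
for n,p in[("hand",(357,400))]:pass
E
```

```text
rim top [ 0.5422 -0.0168  0.09  ] [ 0.4327 -0.0254  0.09  ] [ 0.4444 -0.1386  0.09  ] [ 0.5513 -0.1302  0.09  ]
rim sc [ 0.5415 -0.0129  0.09  ] [ 0.4356 -0.0213  0.09  ] [ 0.4481 -0.1395  0.09  ] [ 0.5509 -0.129   0.09  ]
mouth (array([0.4851, 0.0364, 0.092 ]), np.float64(0.0010764805112234966)) [0.4853 0.0365 0.095 ]
lidtop (array([ 0.555 , -0.1215,  0.2054]), np.float64(0.0038630683193930575)) (array([ 0.4401, -0.1344,  0.2035]), np.float64(0.0071497198419780755))
loupe [ 0.6495 -0.0669  0.03  ]
knop [0.6309 0.0483 0.045 ]
cup [0.5352 0.1893 0.044 ]
p1 [ 0.4937 -0.2198  0.008 ]
p2 [ 0.5125 -0.3286  0.008 ]
p3 [ 0.4322 -0.338   0.008 ]
p4 [ 0.4161 -0.2347  0.008 ]
red 200 231 304 309
handle ctr [0.3999 0.2998 0.065 ]
hend [0.3985 0.3445 0.06  ]
collar [0.4034 0.2515 0.06  ]
tip [0.4091 0.1153 0.06  ]
```

The measurements agree with the given sizes. The pot is at about (0.493,-0.077) with yaw 4.6°, the lid is at about 1.5 rad, the grip point is at (0.401,0.2985), and the plate centre is at (0.464,-0.280). I'll turn the tool so that tool x is about +y and tool y about +x.

```bash
python3 -m crank '[[[0,0,-10,0.123,1],[0,0,-10,0.123,1],[0,0,-10,0.123,1],[0,0,-10,0.123,1],[0,0,-10,0.123,1],[0,0,-10,0.123,1],[0,0,-10,0.123,1],[0,0,-10,0.123,1],[0,0,-10,0.123,1],[0,0,0,0,1]]]' 20
cat > go.py <<'E'
import sys,numpy as np
from scipy.spatial.transform import Rotation as R
from bench import ctrl
s=ctrl.get_state();r=R.from_rotvec(s["tool_rot"]).as_matrix();p=np.array(s["position"])
np.set_printoptions(precision=4,suppress=True)
print("t",s["time"],"pos",p,"tool x",r[:,0],"y",r[:,1],"z",r[:,2],"F",s["ft_force"],"w",s["grip_width"],"gf",s["grip_force"],"q",s["joint_positions"])
for a in sys.argv[1:]:
    w=np.array(eval(a),float);print(a,"tool mm",np.round(1000*r.T@(w-p),1));p=w
E
python3 go.py .43,.25,.31 .46,-.1,.31 .505,-.21,.31
python3 - <<'E'
from h import *
s,t=[pickle.load(open(f"pics/{n}0.pkl","rb")) for n in("scene","top")]
print(plane(s,(250,350),0),plane(s,(240,300),.1))
E
```

```text
time: 0.93
position: [0.2664, 0.5937, 0.3144]
tool_rot: [-2.177, -2.264, -0.004]
ft_force: [0.0, 0.3, 0.2]
grip_width: 0.326
grip_force: 0.0
t 0.9333 pos [0.2664 0.5937 0.3144] tool x [-0.0389  0.9992  0.0025] y [0.9992 0.0389 0.0014] z [ 0.0013  0.0026 -1.    ] F [0.0124 0.3043 0.1977] w 0.326363401133695 gf 0.0 q [-1.2445  0.2945  0.0716  1.3049 -0.0206  1.54   -1.1364]
.43,.25,.31 tool mm [-349.8  150.1    3.7]
.46,-.1,.31 tool mm [-350.9   16.3   -0.9]
.505,-.21,.31 tool mm [-111.7   40.7   -0.2]
[0.67494404 0.23139367 0.        ] [0.71738718 0.18100632 0.1       ]
```

```bash
python3 -m crank '[[[-35,15,0,0,1],[-35,15,0,0,1],[-35,15,0,0,1],[-35,15,0,0,1],[-35,15,0,0,1],[-35,15,0,0,1],[-35,15,0,0,1],[-35,15,0,0,1],[-35,15,0,0,1],[-35,15,0,0,1]]]'
python3 -m crank '[[[-35,2,0,0,1],[-35,2,0,0,1],[-35,2,0,0,1],[-35,2,0,0,1],[-35,2,0,0,1],[-35,2,0,0,1],[-35,2,0,0,1],[-35,2,0,0,1],[-35,2,0,0,1],[-35,2,0,0,1]]]'
python3 -m crank '[[[-28,9,0,0,1],[-28,9,0,0,1],[-28,9,0,0,1],[-28,9,0,0,1],[0,0,0,0,1],[0,0,0,0,1]]]'
python3 go.py .505,-.21,.18
```

```text
time: 1.77
position: [0.4309, 0.2476, 0.3118]
tool_rot: [-2.17, -2.272, 0.001]
ft_force: [1.0, 0.7, -0.4]
grip_width: 0.008
grip_force: 0.0
time: 2.6
position: [0.4648, -0.1009, 0.3119]
tool_rot: [-2.169, -2.272, -0.0]
ft_force: [1.0, 0.5, -0.3]
grip_width: 0.002
grip_force: 0.0
time: 3.1
position: [0.5054, -0.211, 0.3114]
tool_rot: [-2.175, -2.266, 0.004]
ft_force: [0.8, -0.2, -1.1]
grip_width: 0.008
grip_force: 0.0
t 3.1 pos [ 0.5054 -0.211   0.3114] tool x [-0.0411  0.9992 -0.0012] y [ 0.9992  0.0411 -0.0027] z [-0.0027 -0.0013 -1.    ] F [ 0.784  -0.1621 -1.0929] w 0.007517877248275265 gf 0.0 q [-0.5189  0.0859  0.9319  1.5904 -0.0668  1.502   0.457 ]
.505,-.21,.18 tool mm [  1.2   0.  131.4]
```

```bash
python3 -m crank '[[[0,0,30,0,1],[0,0,30,0,1],[0,0,30,0,1],[0,0,31,0,1],[20,0,0,0,1],[20,0,0,0,1],[15,0,0,0,1],[10,0,0,0,1],[10,0,2,0,1],[10,0,2,0,1]]]'
python3 -m crank '[[[10,0,4,0,1],[10,0,5,0,1],[10,0,6,0,1],[9,0,7,0,1],[8,0,8,0,1],[8,0,8,0,1],[7,0,9,0,1],[6,0,9,0,1],[5,0,10,0,1],[4,0,10,0,1]]]'
python3 go.py .5,-.04,.095 .5,-.04,.09
python3 - <<'E'
from bench import get_image
import cv2
cv2.imwrite("pics/s1.png",get_image("scene")["pixels"][150:350,240:480,::-1].repeat(3,0).repeat(3,1))
E
```

```text
time: 3.93
position: [0.502, -0.1235, 0.1875]
tool_rot: [-2.171, -2.27, -0.0]
ft_force: [-1.2, -2.6, -0.4]
grip_width: 0.005
grip_force: 1.0
time: 4.77
position: [0.4994, -0.0472, 0.1105]
tool_rot: [2.174, 2.268, 0.0]
ft_force: [-0.7, -1.0, 2.1]
grip_width: 0.006
grip_force: 0.6
t 4.7667 pos [ 0.4994 -0.0472  0.1105] tool x [-0.0422  0.9991 -0.    ] y [0.9991 0.0422 0.0003] z [ 0.0003  0.     -1.    ] F [-0.6736 -0.9862  2.0612] w 0.005525780877527471 gf 0.6341036238518427 q [-0.7068  0.1075  0.7953  1.9753 -0.0865  1.0921  0.1677]
.5,-.04,.095 tool mm [ 7.1  0.9 15.5]
.5,-.04,.09 tool mm [ 0. -0.  5.]
```

View pics/s1.png

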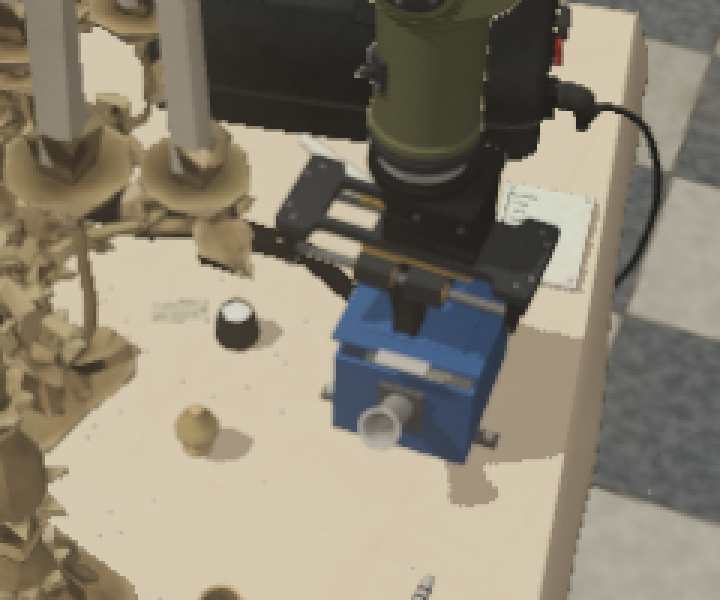

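The lid is nearly shut, with the fingertips on it near its free edge (tab at (400,362) in the crop). I'll press it down the rest of the way.

```bash
python3 -m crank '[[[4,0,5,0,1],[2,0,5,0,1],[0,0,4,0,1],[0,0,3,0,1],[0,0,2,0,1],[0,0,1,0,1],[0,0,0,0,1],[0,0,0,0,1],[0,0,0,0,1]]]'; python3 go.py
```

```text
time: 5.57
position: [0.4995, -0.0411, 0.0967]
tool_rot: [-2.172, -2.264, -0.004]
ft_force: [-16.6, 2.1, 43.6]
grip_width: 0.005
grip_force: 21.9
t 5.5667 pos [ 0.4995 -0.0411  0.0967] tool x [-0.0416  0.9991  0.0049] y [ 0.9991  0.0416 -0.001 ] z [-0.0012  0.0049 -1.    ] F [-16.579    2.1402  43.5597] w 0.0048415052607827976 gf 21.857315842062235 q [-0.7046  0.1294  0.7901  1.9883 -0.1104  1.0661  0.1766]
```

```bash
python3 -m crank '[[[0,0,-25,0,1],[0,0,-40,0,0.3],[10,-4,-40,0,0],[38,-9,-10,0,0],[38,-9,0,0,0],[38,-9,0,0,0],[38,-9,0,0,0],[38,-9,0,0,0],[38,-9,0,0,0],[38,-9,0,0,0]]]'
python3 -m crank '[[[38,-9,0,0,0],[30,-8,0,0,0],[0,0,0,0,0],[0,0,0,0,0]]]';python3 go.py .401,.2985,.041
python3 - <<'E'
from bench import get_image
from h import *
import pickle
t=get_image("top");pickle.dump(t,open("pics/t2.pkl","wb"))
cv2.imwrite("pics/t2.png",cv2.resize(t["pixels"][190:350,185:445,::-1],(780,480)))
E
```

```text
time: 6.4
position: [0.4197, 0.233, 0.2067]
tool_rot: [-2.174, -2.267, -0.002]
ft_force: [0.6, 0.5, -0.5]
grip_width: 0.487
grip_force: 0.0
time: 6.73
position: [0.3996, 0.3002, 0.2061]
tool_rot: [2.169, 2.272, -0.001]
ft_force: [0.4, -0.5, -0.9]
grip_width: 0.501
grip_force: 0.0
t 6.7333 pos [0.3996 0.3002 0.2061] tool x [-0.0462  0.9989 -0.0005] y [ 0.9989  0.0462 -0.0003] z [-0.0003 -0.0005 -1.    ] F [ 0.4469 -0.5273 -0.897 ] w 0.5006468343675661 gf 0.0 q [-1.0836  0.0013  0.3887  1.851  -0.0003  1.29   -0.6486]
.401,.2985,.041 tool mm [ -1.6   1.4 165.1]
```

View pics/t2.png

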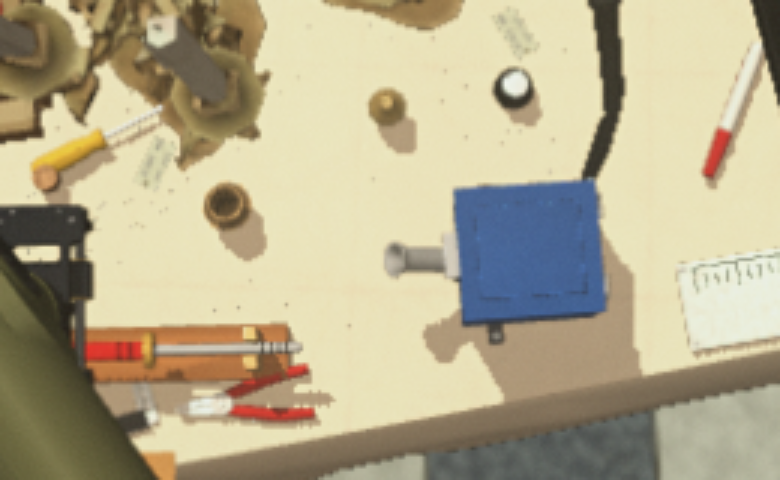

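The lid lies shut at (530,250), and the gripper hangs over the handle at the left. Next I descend and grip.

```bash
python3 -m crank '[[[-2,1,35,0,0],[0,0,35,0,0],[0,0,35,0,0],[0,0,30,0,0],[0,0,20,0,0],[0,0,10,0,0],[0,0,0,0,0],[0,0,0,0,0.3],[0,0,0,0,1],[0,0,0,0,1]]]' 20
python3 -m crank '[[[0,0,0,0,1],[0,0,0,0,1],[0,0,0,0,1],[0,0,0,0,1]]]';python3 go.py .401,.2985,.041
```

```text
time: 7.62
position: [0.403, 0.2973, 0.0433]
tool_rot: [-2.175, -2.267, -0.005]
ft_force: [-0.2, 0.6, 0.0]
grip_width: 0.353
grip_force: 0.0
time: 7.95
position: [0.4021, 0.297, 0.0424]
tool_rot: [-2.174, -2.268, -0.002]
ft_force: [-0.7, 0.8, 4.8]
grip_width: 0.181
grip_force: 20.0
t 7.95 pos [0.4021 0.297  0.0424] tool x [-0.0423  0.9991  0.0011] y [0.9991 0.0423 0.0009] z [ 0.0008  0.0012 -1.    ] F [-0.7017  0.7565  4.837 ] w 0.18073670337731532 gf 19.99922758899629 q [-1.0553  0.1792  0.3967  2.03   -0.0855  0.9464 -0.5722]
.401,.2985,.041 tool mm [ 1.5 -1.   1.4]
```

```bash
python3 -m crank '[[[0,0,-15,0,1],[0,0,-25,0,1],[0,0,-30,0,1],[0,0,-20,0,1],[-15,16,0,0,1],[-15,16,0,0,1],[-15,16,0,0,1],[-15,16,0,0,1],[0,0,0,0,1],[0,0,0,0,1]]]'
python3 go.py .47,.24,.089; python3 -c "
from bench import ctrl;print(ctrl.get_state()['torque'])"
```

```text
time: 8.78
position: [0.4686, 0.2379, 0.1312]
tool_rot: [2.178, 2.264, -0.001]
ft_force: [-0.4, 0.0, -1.0]
grip_width: 0.181
grip_force: 20.0
t 8.7833 pos [0.4686 0.2379 0.1312] tool x [-0.039   0.9992 -0.0007] y [ 0.9992  0.039  -0.0005] z [-0.0005 -0.0007 -1.    ] F [-0.3529  0.0255 -0.9565] w 0.18105648459666854 gf 19.998932043090463 q [-0.9681  0.1269  0.4821  1.89   -0.0642  1.1406 -0.4235]
.47,.24,.089 tool mm [ 2.   1.5 42.2]
[-0.0154807   0.14079386  0.02380928]
```

```bash
python3 -m crank '[[[0,0,20,0,1],[0,0,15,0,1],[0,0,7,0,1],[0,0,0,0,1]]]'
python3 -m crank '[[[0,0,0,0,1],[0,0,0,0,1],[0,0,0,0,1],[0,0,0,0,1],[0,0,0,0,1],[0,0,0,0,1]]]' 3; python3 go.py
python3 - <<'E'
from bench import get_image
from h import *
import pickle
o=[]
for n in("top","scene"):
    t=get_image(n);pickle.dump(t,open(f"pics/{n}3.pkl","wb"))
    p=t["pixels"][:,:,::-1]
    o.append(cv2.resize(p[200:350,200:400] if n=="top" else p[240:440,240:440],(400,300) if n=="top" else (400,400)))
cv2.imwrite("pics/c3.png",np.hstack([cv2.copyMakeBorder(o[0],0,100,0,0,0),o[1]]))
E
```

```text
time: 9.12
position: [0.4659, 0.2393, 0.0876]
tool_rot: [-2.172, -2.269, 0.006]
ft_force: [-0.6, 0.1, -1.9]
grip_width: 0.183
grip_force: 20.0
time: 9.62
position: [0.4685, 0.2395, 0.0901]
tool_rot: [2.174, 2.268, 0.002]
ft_force: [-0.2, 0.5, -1.2]
grip_width: 0.188
grip_force: 3.0
t 9.6167 pos [0.4685 0.2395 0.0901] tool x [-0.042   0.9991  0.0008] y [0.9991 0.042  0.0009] z [ 0.0009  0.0008 -1.    ] F [-0.1622  0.5489 -1.1576] w 0.1881791697486436 gf 3.0001963908944163 q [-0.9599  0.1744  0.4784  1.9314 -0.0923  1.0557 -0.4002]
```

View pics/c3.png

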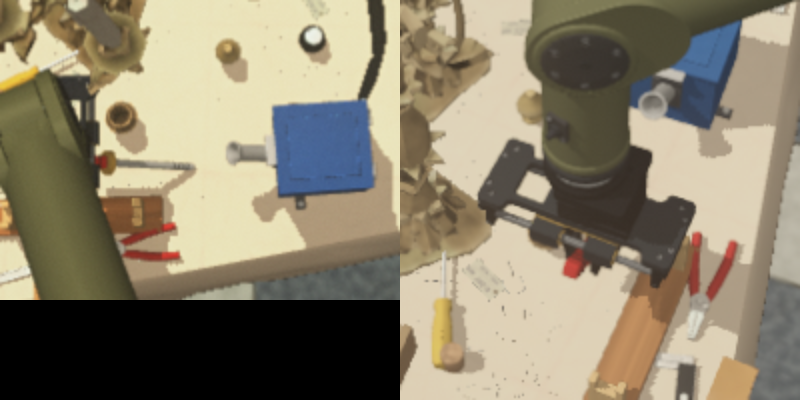

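The rod has swung tip-down: its projected length is 0.82 of the level length, which is cos 35°. The collar is at crop (108,161) and the tip at (193,167), touching the table. I'll tighten, raise, align the yaw and check against the rays.

```bash
python3 -m crank '[[[0,0,0,0,1],[0,0,0,0,1],[0,0,-10,0,1],[0,0,-25,0,1],[0,0,-30,-0.02,1],[0,0,-30,-0.018,1],[-10,0,-13,0,1],[-10,0,0,0,1],[-10,0,0,0,1],[0,0,0,0,1]]]' 20
python3 - <<'E'
from h import *
import pickle
from bench import get_image
np.set_printoptions(precision=4,suppress=True)
d=pickle.load(open("pics/top3.pkl","rb"))
print("on table: tip",plane(d,(296.5,283.5),.004),"collar",plane(d,(254,280.5),.079))
o=[]
for n in("top","scene"):
    t=get_image(n);pickle.dump(t,open(f"pics/{n}4.pkl","wb"));p=t["pixels"][:,:,::-1]
    o.append(cv2.resize(p[240:310,240:340] if n=="top" else p[240:340,320:420],(500,350) if n=="top" else (300,300),interpolation=cv2.INTER_CUBIC))
cv2.imwrite("pics/c4.png",np.hstack([o[0],cv2.copyMakeBorder(o[1],0,50,0,0,0)]))
E
python3 go.py .4712,.2095,.1976
```

```text
time: 10.55
position: [0.4704, 0.2058, 0.1965]
tool_rot: [2.135, 2.304, -0.004]
ft_force: [0.0, -0.3, -1.5]
grip_width: 0.184
grip_force: 20.0
on table: tip [0.4729 0.0913 0.004 ] collar [0.4705 0.1991 0.079 ]
t 10.65 pos [0.4697 0.2083 0.1961] tool x [-0.0783  0.9969 -0.0009] y [ 0.9969  0.0783 -0.0025] z [-0.0024 -0.0011 -1.    ] F [-0.3138  0.0217 -1.605 ] w 0.1832470568489239 gf 19.999962584115565 q [-0.9538  0.0415  0.5011  1.8359 -0.0209  1.2719 -0.3684]
.4712,.2095,.1976 tool mm [ 1.1  1.6 -1.6]
```

View pics/c4.png

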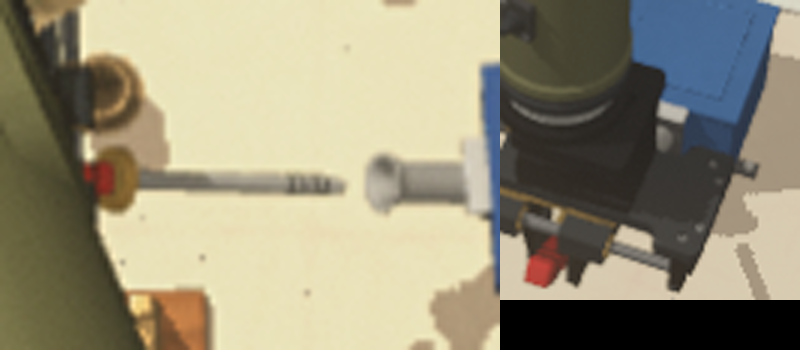

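Run:
```python
from h import *
np.set_printoptions(precision=4,suppress=True)
d=pickle.load(open("pics/top4.pkl","rb"))
c=lambda u,v:(240+u/5-.4,240+v/5-.4)
a=np.array([-.0659,.8165,.5736]);M=np.array([.4852,.0364,.095])
print("tip",plane(d,c(345,185),.1105),"coll",plane(d,c(117,179),.186),"mid-shaft",plane(d,c(230,182),.149),"mouth",plane(d,c(377,182),.095))
for z,p in((.085,(430,182)),(.085,(460,182))):print(plane(d,c(*p),z))
print("want tip",M+.03*a,"coll",M+.164*a)
```

```text
tip [0.4809 0.0563 0.1105] coll [0.4727 0.1656 0.186 ] mid-shaft [0.4768 0.1127 0.149 ] mouth [0.4845 0.0403 0.095 ]
[0.4863 0.0129 0.085 ]
[ 0.4867 -0.0026  0.085 ]
want tip [0.4832 0.0609 0.1122] coll [0.4744 0.1703 0.1891]
```

```bash
python3 -m crank '[[[1,2,0,0,1],[-8,0,5.7,0,1],[-8,0,5.7,0,1],[-8,0,5.7,0,1],[-8,0,5.7,0,1],[-8,0,5.7,0,1],[0,0,0,0,1]]]'; python3 go.py
python3 -m crank '[[[-8,0,5.7,0,1],[-8,0,5.7,0,1],[0,0,0,0,1]]]'; python3 go.py
```

```text
time: 11.23
position: [0.4752, 0.1676, 0.1675]
tool_rot: [-2.134, -2.305, 0.005]
ft_force: [-0.1, -0.9, -0.8]
grip_width: 0.181
grip_force: 20.0
t 11.2333 pos [0.4752 0.1676 0.1675] tool x [-0.0767  0.997  -0.0018] y [ 0.997   0.0767 -0.0023] z [-0.0021 -0.002  -1.    ] F [-0.0585 -0.9288 -0.7584] w 0.18054128312115408 gf 19.99942773487419 q [-0.9125  0.0408  0.5365  1.8962 -0.0211  1.2131 -0.2921]
time: 11.48
position: [0.4766, 0.1522, 0.1565]
tool_rot: [2.133, 2.306, -0.003]
ft_force: [0.0, -1.8, -1.6]
grip_width: 0.183
grip_force: 20.0
t 11.4833 pos [0.4766 0.1522 0.1565] tool x [-0.0778  0.997  -0.0015] y [ 0.997   0.0778 -0.0015] z [-0.0014 -0.0016 -1.    ] F [ 0.0296 -1.8019 -1.6468] w 0.18253170736065036 gf 19.999516373500228 q [-0.8961  0.0418  0.5501  1.9186 -0.0224  1.1892 -0.2601]
```

```bash
python3 -m crank '[[[-8,0,5.7,0,1],[-8,0,5.7,0,1],[-8,0,5.7,0,1],[-8,0,5.7,0,1],[0,0,0,0,1]]]'; python3 -m crank '[[[-8,0,5.7,0,1],[-8,0,5.7,0,1],[-8,0,5.7,0,1],[-4,0,2.9,0,1],[0,0,0,0,1]]]'; python3 go.py
```

```text
time: 11.9
position: [0.4791, 0.12, 0.1335]
tool_rot: [2.134, 2.306, -0.004]
ft_force: [0.1, -0.2, -0.8]
grip_width: 0.182
grip_force: 20.0
time: 12.32
position: [0.4816, 0.0931, 0.114]
tool_rot: [2.133, 2.306, -0.002]
ft_force: [0.3, -1.0, -0.7]
grip_width: 0.185
grip_force: 20.0
t 12.3167 pos [0.4816 0.0931 0.114 ] tool x [-0.078   0.9969 -0.0011] y [ 0.9969  0.078  -0.0007] z [-0.0006 -0.0011 -1.    ] F [ 0.3357 -1.0407 -0.7065] w 0.18495554913192272 gf 19.999730600975454 q [-0.8268  0.0654  0.6054  1.9909 -0.0407  1.0981 -0.1257]
```

```bash
python3 -m crank '[[[-4,0,2.8,0,1],[-4,0,2.8,0,1],[-3,0,2.1,0,1],[-2,0,1.4,0,1],[0,0,0,0,1]]]';python3 -m crank '[[[-2,0,1.4,0,1],[-1,0,0.7,0,1],[0,0,0,0,1],[0,0,0,0,1]]]'; python3 go.py
```

```text
time: 12.73
position: [0.4828, 0.0825, 0.1059]
tool_rot: [-2.13, -2.308, -0.002]
ft_force: [-1.4, 1.3, 2.2]
grip_width: 0.183
grip_force: 20.0
time: 13.07
position: [0.483, 0.0828, 0.105]
tool_rot: [-2.126, -2.308, -0.006]
ft_force: [-4.9, 6.5, 9.8]
grip_width: 0.179
grip_force: 20.0
t 13.0667 pos [0.483  0.0828 0.105 ] tool x [-0.082   0.9966  0.0054] y [0.9966 0.082  0.0006] z [ 0.0002  0.0055 -1.    ] F [-4.9025  6.5478  9.7926] w 0.1793354028098094 gf 20.004208087921143 q [-0.8089  0.0748  0.6159  2.0031 -0.0551  1.0769 -0.0862]
```

```bash
python3 -m crank '[[[-2,0,1.2,0,1],[0,0,0,0,1],[0,0,0,0,1],[0,0,0,0,1],[0,0,0,0,1]]]'
python3 - <<'E'
from bench import get_image
from h import *
t=get_image("top");p=t["pixels"][:,:,::-1]
cv2.imwrite("pics/c5.png",cv2.resize(p[240:310,270:370],(600,420),interpolation=cv2.INTER_CUBIC))
E
```

```text
time: 13.48
position: [0.4831, 0.0828, 0.1044]
tool_rot: [-2.124, -2.308, -0.01]
ft_force: [-6.0, 11.6, 13.8]
grip_width: 0.183
grip_force: 20.0
```

View pics/c5.png

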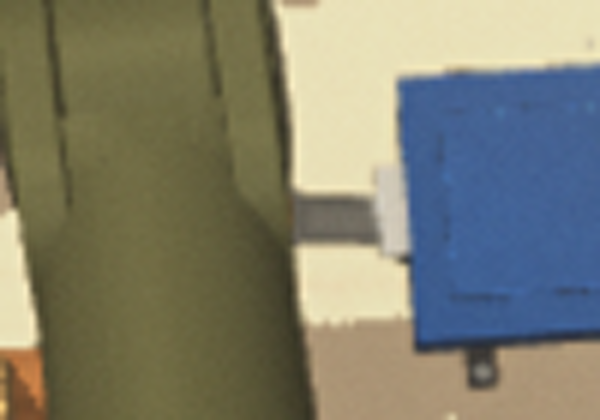

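The axial force has risen to about 18 N, and the depth matches the collar-on-rim position to about a millimetre (the arm hides the mouth in this picture). Now I draw the rod out.

```bash
python3 -m crank '[[[6,0,-4.2,0,1],[10,0,-7,0,1],[10,0,-7,0,1],[10,0,-7,0,1],[10,0,-7,0,1],[10,0,-7,0,1],[10,0,-7,0,1],[10,0,-7,0,1],[10,0,-7,0,1],[0,0,0,0,1]]]';python3 -m crank '[[[10,0,-7,0,1],[10,0,-7,0,1],[10,0,-7,0,1],[10,0,-7,0,1],[10,0,-7,0,1],[10,0,-7,0,1],[5,0,-3.5,0,1],[0,0,0,0,1],[0,0,0,0,1],[0,0,0,0,1]]]'; python3 go.py
```

```text
time: 14.37
position: [0.4766, 0.1659, 0.1643]
tool_rot: [-2.127, -2.312, -0.004]
ft_force: [-0.3, 1.1, -1.6]
grip_width: 0.185
grip_force: 20.0
time: 15.2
position: [0.4711, 0.2266, 0.2078]
tool_rot: [2.132, 2.308, -0.002]
ft_force: [-0.6, 0.6, -1.3]
grip_width: 0.185
grip_force: 20.0
t 15.2 pos [0.4711 0.2266 0.2078] tool x [-0.0792  0.9969 -0.0008] y [ 0.9969  0.0792 -0.0006] z [-0.0005 -0.0009 -1.    ] F [-0.6169  0.6146 -1.3331] w 0.18542922531254571 gf 19.99870482366532 q [-0.9698  0.0533  0.49    1.8011 -0.0255  1.2944 -0.3941]
```

```bash
python3 -m crank '[[[0,0,-20,0,1],[0,9,-20,0,1],[0,25,0,0,1],[-30,0,0,0,1],[-35,0,0,0,1],[-35,0,0,0,1],[-31,0,0,0,1],[0,0,0,0,1],[0,0,0,0,1]]]';python3 -m crank '[[[0,0,20,0,1],[0,0,20,0,1],[0,0,10,0,1],[0,0,4,0,1],[0,0,4,0,1],[0,0,4,0,1],[0,0,0,0,1],[0,0,0,0,1]]]' 15; python3 go.py
python3 - <<'E'
from bench import get_image
from h import *
t=get_image("top");p=t["pixels"][:,:,::-1]
pickle.dump(t,open("pics/top6.pkl","wb"))
cv2.imwrite("pics/c6.png",cv2.resize(p[230:320,260:400],(700,450),interpolation=cv2.INTER_CUBIC))
E
```

```text
time: 15.95
position: [0.5156, 0.0962, 0.2481]
tool_rot: [-2.138, -2.302, 0.0]
ft_force: [0.1, 1.2, -1.7]
grip_width: 0.182
grip_force: 20.0
time: 16.62
position: [0.5158, 0.0997, 0.1866]
tool_rot: [2.13, 2.308, 0.001]
ft_force: [-0.1, -0.0, -1.2]
grip_width: 0.181
grip_force: 15.0
t 16.6167 pos [0.5158 0.0997 0.1866] tool x [-0.0801  0.9968  0.0002] y [0.9968 0.0801 0.0007] z [ 0.0007  0.0003 -1.    ] F [-0.0786 -0.0268 -1.2281] w 0.1813097788636359 gf 14.998710067011416 q [-0.8212  0.0756  0.6117  1.8286 -0.0458  1.2507 -0.1163]
```

View pics/c6.png

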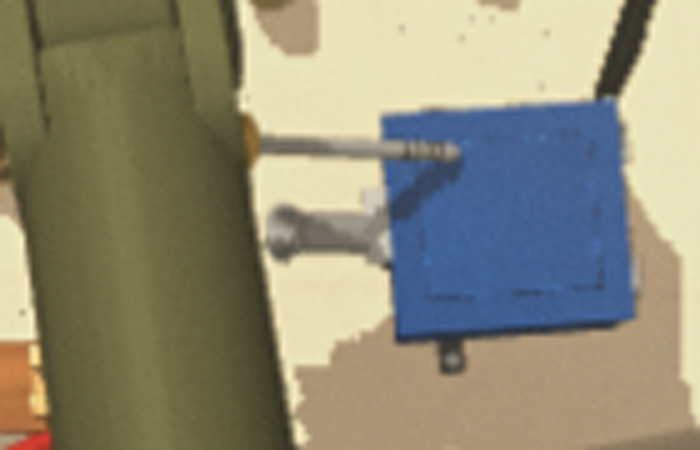

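The tip stands just on the shut lid at (460,152), where its shadow meets it, clear of the tube. I lower the gripper along an arc to level the rod.

```bash
python3 -m crank '[[[6,0,9,0,1],[6,0,10,0,1],[5,0,10,0,1],[4,0,10,0,1],[4,0,10,0,1],[3,0,11,0,1],[2,0,11,0,1],[2,0,11,0,1],[1,0,11,0,1],[0,0,0,0,1]]]'; python3 go.py
```

```text
time: 17.5
position: [0.5111, 0.132, 0.0904]
tool_rot: [-2.13, -2.308, 0.006]
ft_force: [-0.4, -1.1, -0.7]
grip_width: 0.184
grip_force: 15.0
t 17.5 pos [0.5111 0.132  0.0904] tool x [-0.0801  0.9968 -0.0017] y [ 0.9968  0.0801 -0.004 ] z [-0.0038 -0.002  -1.    ] F [-0.4053 -1.072  -0.6949] w 0.18411498343062063 gf 14.99782738275826 q [-0.8315  0.19    0.5821  1.9255 -0.1179  1.064  -0.1196]
```

```bash
python3 -m crank '[[[0,0,4,0,1],[0,0,3,0,1],[0,0,0,0,1],[0,0,0,0,1]]]'; python3 -m crank '[[[0,0,0,0,1],[0,0,0,0,1],[0,0,-15,0,1],[0,0,-25,0,1],[0,0,-25,0,1],[0,-20,0,0,1],[-25,-20,0,0,1],[-30,-20,0,0,1],[-30,-20,0,0,1],[-30,0,0,0,1]]]' 40
python3 -m crank '[[[-30,0,0,0,1],[-30,0,0,0,1],[-30,0,0,0,1],[-20,0,0,0,1],[0,0,10,0,1],[0,0,15,0,1],[0,0,10,0,1],[0,0,0,0,1],[0,0,0,0,1],[0,0,0,0,1]]]'; python3 go.py
python3 - <<'E'
from bench import get_image
from h import *
o=[]
for n in("top","scene"):
    t=get_image(n);pickle.dump(t,open(f"pics/{n}7.pkl","wb"));p=t["pixels"][:,:,::-1]
    o.append(cv2.resize(p[220:320,320:460] if n=="top" else p[150:290,320:460],(560,400) if n=="top" else (240,240),interpolation=cv2.INTER_CUBIC))
cv2.imwrite("pics/c7.png",np.hstack([o[0],cv2.copyMakeBorder(o[1],0,160,0,0,0)]))
E
```

```text
time: 17.83
position: [0.513, 0.1322, 0.0864]
tool_rot: [2.131, 2.308, 0.001]
ft_force: [-0.8, 0.5, -1.1]
grip_width: 0.186
grip_force: 15.0
time: 18.67
position: [0.4389, 0.0105, 0.1507]
tool_rot: [-2.127, -2.307, 0.0]
ft_force: [0.3, 0.1, -2.0]
grip_width: 0.179
grip_force: 40.0
time: 19.5
position: [0.4514, -0.0978, 0.1165]
tool_rot: [2.13, 2.309, 0.001]
ft_force: [-0.3, 0.3, -1.3]
grip_width: 0.182
grip_force: 40.0
t 19.5 pos [ 0.4514 -0.0978  0.1165] tool x [-0.0807  0.9967 -0.    ] y [0.9967 0.0807 0.0005] z [ 0.0005  0.     -1.    ] F [-0.3016  0.2953 -1.2748] w 0.18218043923169455 gf 39.99673638492823 q [-0.6842 -0.027   0.8413  2.0574  0.0224  1.1018  0.2276]
```

View pics/c7.png

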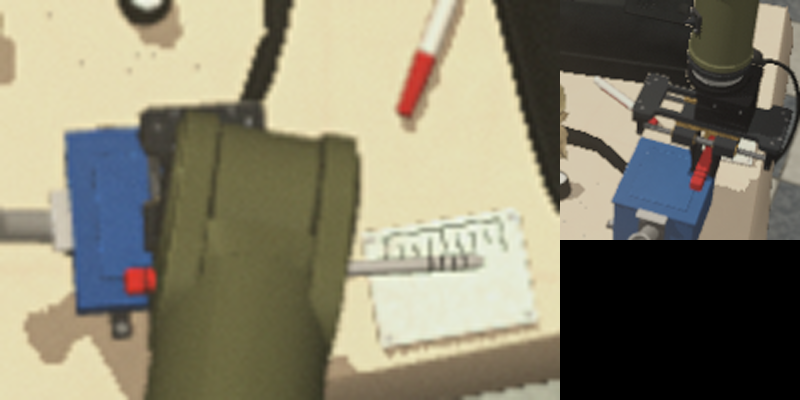

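```bash
python3 - <<'E'
from h import *
d=pickle.load(open("pics/top7.pkl","rb"));c=lambda u,v:(320+u/4-.4,220+v/4-.4)
t=plane(d,c(483,261),.133);e=plane(d,c(126,281),.143)
w=np.radians(10.5);r=np.array([[np.cos(w),np.sin(w)],[-np.sin(w),np.cos(w)]])
print(t,e,np.linalg.norm(t-e),"in plate",r@(t[:2]-[.4637,-.2803]))
E
python3 -m crank '[[[0,0,0,0,1],[0,0,0,0,1],[0,0,0,0,1],[0,0,0,0,1],[0,0,0,0,1]]]'; python3 go.py
```

```text
[ 0.46458911 -0.27748457  0.133     ] [ 0.44662256 -0.05117868  0.143     ] 0.22723808975424917 in plate [0.00138729 0.00260626]
time: 20.02
position: [0.4511, -0.0982, 0.1162]
tool_rot: [2.131, 2.308, 0.0]
ft_force: [-0.4, 0.8, -2.2]
grip_width: 0.181
grip_force: 40.0
t 20.0167 pos [ 0.4511 -0.0982  0.1162] tool x [-0.0799  0.9968  0.0001] y [0.9968 0.0799 0.0003] z [ 0.0003  0.0002 -1.    ] F [-0.3878  0.7599 -2.2111] w 0.18098140595805579 gf 39.99658570624888 q [-0.6836 -0.0269  0.8419  2.0579  0.0222  1.1014  0.228 ]
```

The rod's measured length is 227 mm against the 228 mm given, so it is level. Its tip is within 3 mm of the plate's centre and it is at rest.

```bash
python3 -c "
from bench import job;print(job.close_job())"
```

```text
the job is handed in; nothing more can be done
None
```

I handed the job in at about 20 s without getting a verdict back: the lid is shut, the rod went in to its collar (judged from force and depth, as the arm hid the mouth) and came out again, and it is now held level with its tip about 12–13 cm above the plate's centre.

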